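# File a plaster mould into the packed row

### The job

Take the loose plaster mould that stands by itself on the table, stand it upright on the front ledge of the wooden tray, and slide it in from the front into the narrow gap in the middle of the row (two moulds on either side), pressing it firmly home against the tray's back stop, then let go. The gap is narrower than the mould and only one end of the row gives way: feel which, and let the mould itself nudge its neighbours aside gently (plaster chips: keep every push well under 25 N), without touching the row or its two end blocks with the gripper. Leave every mould standing upright and the other things on the table where they are.

Things in the scene. Friction and masses are not known exactly. Their poses are not given: they have to be found in the camera images.
- mould: The mould to file: white plaster slab standing on edge alone on the table, 84 mm long (own x), 18 mm thick (own y), 72 mm tall, 0.12 to 0.2 kg; longer and taller than the four in the row. Both upright ends are bevelled alike: over the last 14 mm the thickness tapers from 18 mm to a flat 6 mm nose. Origin: centre of its underside, z up. Either end may go in first.
- tray: Wooden filing tray, fixed. Origin on the table under the row; x from its open front to the back stop, y to the left, z up (turned with the tray). Floor top at z = 10 mm, from x = -105 to 90 mm, y = -95 to 95 mm; no side walls.
- back_stop: The tray's fixed wooden back stop, 15 mm thick, 190 mm wide, across its far (+x) end. Its inner face, to the row, is at tray x = 75 mm; top at z = 45 mm. Origin: centre of its underside, at tray x = 82.5, z = 10 mm.
- ledge (a point): Middle of the tray's front ledge, on its floor (tray x = -52, y = 0, z = 10 mm): the bare floor in front of the row, 105 mm deep, where the mould is stood before it is slid in. The row's front is at tray x about 0; the moulds of the row stand 0 to 2 mm off the back stop.
- home (a point): Point on the tray floor at tray x = 33, y = 0, z = 10 mm. The mould is fully home when its centre has this tray x (its y depends on the row); its front end then stands 10 mm proud of the row. It has to shift sideways, 6 to 9 mm from the middle of the gap, away from the end that is screwed down, as it goes in.
- left_end: Dark wooden end block closing the row on the left (+y): 66 mm long (x), 30 mm thick, 50 mm tall. Origin: on the tray floor in the middle of its face to the row. Of the two end blocks one is screwed to the tray from below (under 1 mm of play), the other is loose and slides against about 1.5 N; which one changes and cannot be seen, only felt.
- right_end: The like end block on the right (-y) of the row; origin on the tray floor in the middle of its face to the row. Once wedged in, the mould slides with a drag of a few N.
- left_outer: Plaster mould in the row, left-hand (+y) of the row, next to the left end block: 74 mm long (x, along the tray's x), 18 mm thick (y), 66 mm tall, 0.10 kg, loose, on the tray floor; ends bevelled like the mould to file. Origin: centre of its underside.
- left_inner: Plaster mould in the row, second from the left; the gap is on its right (-y) side: 74 mm long (x, along the tray's x), 18 mm thick (y), 58 mm tall, 0.10 kg, loose, on the tray floor; ends bevelled like the mould to file. Origin: centre of its underside. The gap between left_inner and right_inner is 1 to 6 mm at their full thickness and 12 mm wider at the bevelled front.
- right_inner: Plaster mould in the row, third from the left; the gap is on its left (+y) side: 74 mm long (x, along the tray's x), 18 mm thick (y), 63 mm tall, 0.10 kg, loose, on the tray floor; ends bevelled like the mould to file. Origin: centre of its underside.
- right_outer: Plaster mould in the row, right-hand (-y) of the row, next to the right end block: 74 mm long (x, along the tray's x), 18 mm thick (y), 56 mm tall, 0.10 kg, loose, on the tray floor; ends bevelled like the mould to file. Origin: centre of its underside.
- beaker: Terracotta beaker, 72 mm across, 85 mm tall; a bystander, leave it alone. Origin: centre of its underside.
- coffee_cup: White mug, 84 mm across, 60 mm tall; a bystander, leave it alone. Origin: centre of its underside.
- tub: Clear plastic tub, 100 mm across, 65 mm tall; a bystander, leave it alone. Origin: centre of its underside.
- clay_ball: Lump of grey-brown clay, 72 mm across, 58 mm tall; a bystander, leave it alone. Origin: centre of its underside.
- wood_paddle: Flat wooden paddle, 130 x 60 x 18 mm; a bystander, leave it alone. Origin: centre of its underside.
There are look-alikes about, which are no part of the job. Leave any blue look-alike of the mould alone.

How it is judged:
By the outcome, as a careful person would: the job done as asked, in the order asked, and still so for the second after the job is handed in, with the robot touching nothing.
It also fails if it takes over 72 s, if anything falls off the work surface, if the arm or the gripper's body presses on something with over 40 N, if the wrist force passes 120 N, or if a joint passes its speed limit or range.

### The arm

A 6-joint arm with a two-finger parallel gripper is mounted at the origin on the work surface. World frame = base frame: x ahead of the robot, y to its left, z up, the work surface at z = 0. Lengths are in mm, angles in rad, forces in N, time in s.
With the tool pointing down it reaches from about 400 to 925 mm from the base axis. Payload 12.5 kg.
Tool frame: the origin (TCP) lies midway between the tips of the shut fingers; the grasp point (between the pads) lies 19 mm behind it; z points along the fingers, y is the line along which they close (so a half turn about z gives the same grasp; the last joint's range is limited). The gripper opens to 95 mm and grips with 3 to 60 N. Pads are 20 mm wide; open, the fingers measure 119 mm over their backs; the gripper's body (75 mm by 180 mm) begins 59 mm behind the grasp point.
Start: joints at [1.103, 0.491, 1.559, -0, 1.092, -0.106], TCP at [221.208, 584.563, 214.661] pointing down, gripper open.
Joint ranges: [-3.1, 3.1], [-0.84, 2.19], [0.05, 2.79], [-1.13, 4.28], [0.06, 2.93], [-2.69, 2.69]. Speed limits (rad/s): [2.22, 2.22, 2.79, 3.14, 3.14, 3.14].

### API

Orientations are given as [roll, pitch, yaw] about the fixed x, y, z axes, in that order (R = Rz(yaw) Ry(pitch) Rx(roll)).
In Python, from cell import * gives the robot as it stands. The module is installed in compiled form; this text tells all that it offers.
- The arm moves only by the tool arm_command, never from a script. Its arguments are lists of equal length, an entry for each row: "delta_pos": the shift along the world's x, y, z in units of 250 mm (1.0 is 250 mm), a list of three; "delta_rot": the turn, a rotation vector about the world's x, y, z in units of 90 degrees (1.0 is 90 degrees), a list of three; "claw": the closure, from 0 (fully open) to 1 (shut). In form: {"delta_pos": [[tx, ty, tz], ...], "delta_rot": [[wx, wy, wz], ...], "claw": [claw, ...]}. A call has exactly 5 rows; each row is the pose to reach, as a shift and turn from the pose commanded when the call began; what a row does not reach only later rows make up. A row lasts 1/12 s, in which the tool goes at most 41.7 mm and 7.16 degrees, less where a joint would pass 70% of its speed; a pose out of reach is approached as far as the arm can. A call with a number of a shift or a turn outside -1 to 1 is refused whole. A call with a gripper value outside its range is refused whole. The fingers move at their own pace and stop on an object; the grip force is fixed at half the most. Time passes only in rows, so rows that repeat a pose let the fingers close, or fill a call up. It gives the time, the measured TCP pose, the force, the opening and the grip force at its end, in the units of the state.
- state(): the state, without advancing time (a new reading comes with each control period).
- read_camera(name): name is "side" or "top" or "wrist"; returns the picture (420x560x3 uint8, red, green, blue); there is no depth.
- calibration(name): a dict with "camera_matrix" (3x3 intrinsics, pixels), "T" (4x4, takes a point from camera to world coordinates). Camera axes: x right, y down, z forward; pixel columns grow to the right and rows downward; lengths in mm; the calibration is good to about 2 mm. A picture is of the moment at which its call begins: read the wrist's pose just before it. calibration takes no time and is no camera call; for the wrist camera it gives the pose at the moment of the call.
- job_done(): hands the job in; it is judged then, once.
The state is a dict: "t": time; "joints": joint angles; "qvel": joint speeds; "tau": joint torques, N m; "eef_pos": TCP position; "tcp_rot": TCP orientation; "ft_force": force on the tool from outside, world axes, zero at the start; "moment": the same for the moment, N m; "opening": opening from 0.0 (shut) to 1.0 (fully open); "grip_force": force on a finger pad.
Only numpy, scipy, OpenCV 4.12 (cv2) and the standard library are available. Lean on these libraries where they do the work, as an engineer would, in place of code of your own. Each camera call takes 0.05 s, during which the arm holds its last target. There are 200 camera calls.

## Working session

There is one attempt and no reset: what is moved stays moved. The work goes in short steps, Python scripts to look and compute and a tool call to move; the robot and the scene stay as the last step left them, time stands still between calls to the robot, and variables do not carry over. Pictures are saved under pics/ and viewed, at most 10 in all, crops included, and the job is handed in when it is done.

Besides the shell and the picture viewer there is one more tool, called as name(argument=value, ...) on one line, values as JSON. arm_command: Moves the arm, as the interface text tells. Shifts and turns lie within -1 to 1; 1 stands for 250 mm of shift or 90 degrees of turn. Its arguments: {"type":"object","properties":{"delta_pos":{"type":"array"},"delta_rot":{"type":"array"},"claw":{"type":"array"}},"required":["delta_pos","delta_rot","claw"]}

```bash
mkdir -p pics
cat > h.py <<'E'
from cell import *
import numpy as np, cv2
def snap(n,f):
    c=calibration(n); im=read_camera(n); cv2.imwrite(f,im[:,:,::-1]); np.savez(f[:-4],K=c["camera_matrix"],T=c["T"],im=im); return im
def load(f):
    d=np.load(f); return d["im"],np.array(d["K"]),np.array(d["T"])
def ray(K,T,p,z):
    d=T[:3,:3]@np.linalg.solve(K,[p[0],p[1],1.]); o=T[:3,3]; return o+d*(z-o[2])/d[2]
def proj(K,T,P):
    q=np.linalg.inv(T)@np.append(P,1); q=K@q[:3]; return q[:2]/q[2]
E
python3 - <<'E'
from h import *
for n in ("top","side"):
    snap(n,f"pics/{n}0.png"); c=calibration(n); print(n,np.round(c["T"],2).tolist(),c["camera_matrix"][0][0])
s=state(); print({k:np.round(v,3).tolist() for k,v in s.items()})
E
```

```text
top [[0.03, -1.0, 0.07, 450.24], [-1.0, -0.03, -0.01, 4.52], [0.02, -0.06, -1.0, 1049.28], [0.0, 0.0, 0.0, 1.0]] 442.2725884919741
side [[0.96, -0.18, 0.19, 324.65], [-0.26, -0.61, 0.75, -761.47], [-0.02, -0.77, -0.63, 673.78], [0.0, 0.0, 0.0, 1.0]] 443.7555110268174
{'t': 0.1, 'joints': [1.103, 0.491, 1.559, 0.0, 1.092, -0.106], 'qvel': [0.001, -0.002, -0.003, -0.001, 0.0, 0.0], 'tau': [0.002, -61.361, -25.86, 0.069, 0.047, -0.0], 'eef_pos': [221.086, 584.346, 214.14], 'tcp_rot': [-3.141, -0.0, 2.78], 'ft_force': [0.315, -0.462, -0.476], 'moment': [-0.021, 0.033, -0.04], 'grip_force': 0.0, 'opening': 1.003}
```

View pics/top0.png

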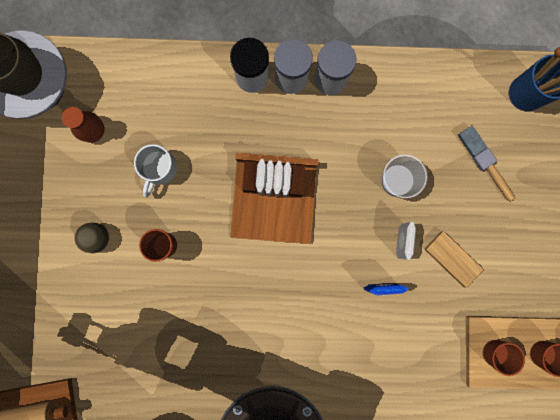

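View pics/side0.png

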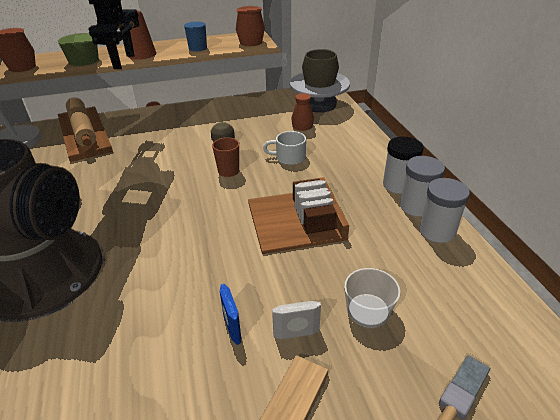

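The top view shows the loose mould near pixel (409,240), with its top face the bright strip. The row is at (260–288,177), and the front corners of the tray are near (231,237) and (312,243). The side view shows the mould at (297,320), the blue look-alike at (230,313) and the paddle near the mould at (295,390).

Run:
```python
from h import *
im,K,T=load("pics/top0.npz")
def white(im,lo): 
    h=cv2.cvtColor(im,cv2.COLOR_RGB2HSV); return ((h[...,2]>lo)&(h[...,1]<50)).astype(np.uint8)
def comps(m,x0,y0,x1,y1,z,mn=20):
    n,l,st,c=cv2.connectedComponentsWithStats(m[y0:y1,x0:x1])
    for i in range(1,n):
        if st[i,4]<mn: continue
        ys,xs=np.nonzero(l==i); P=np.array([ray(K,T,(x+x0,y+y0),z)[:2] for x,y in zip(xs,ys)])
        r=cv2.minAreaRect(P.astype(np.float32)); w,V=np.linalg.eigh(np.cov(P.T)); d=V[:,1]
        print(st[i,4],np.round(P.mean(0),1),"rect",np.round(r[0],1),np.round(r[1],1),"axis deg",round(np.degrees(np.arctan2(d[1],d[0]))%180,1))
print("mould");comps(white(im,205),390,215,422,265,72)
print("row");comps(white(im,190),245,150,300,200,71)
h=cv2.cvtColor(im,cv2.COLOR_RGB2HSV); print(h[220,270],h[220,330],h[240,409],h[240,402],h[177,265:285:1].tolist())
# floor: reddish saturated
m=((h[...,1]>150)&(h[...,0]<14)).astype(np.uint8); m[:,:215]=0;m[:,325:]=0;m[:145]=0;m[260:]=0
m=cv2.morphologyEx(m,cv2.MORPH_OPEN,np.ones((3,3)))
c=max(cv2.findContours(m,0,1)[0],key=cv2.contourArea); a=cv2.approxPolyDP(c,4,True)[:,0]; print(a.tolist())
for p in a: print(p,np.round(ray(K,T,p,10)[:2],1))
big=cv2.resize(im[140:260,220:330],None,fx=5,fy=5,interpolation=cv2.INTER_CUBIC); cv2.imwrite("pics/c1.png",big[:,:,::-1])
```

```text
mould
196 [ 471.5 -295.3] rect [ 472.3 -294.8] [15.  82.6] axis deg 174.0
row
209 [609.1  41. ] rect [609.6  41.2] [16.4 72.4] axis deg 176.9
170 [607.2  21.1] rect [606.7  20.7] [12.8 70.2] axis deg 177.6
201 [606.2   1.9] rect [606.2   2.2] [72.  15.6] axis deg 177.3
175 [604.3 -17.6] rect [604.5 -18. ] [13.9 72.3] axis deg 177.0
[ 12 176 162] [ 18 106 176] [120   1 211] [ 37  18 131] [[30, 10, 107], [8, 10, 101], [5, 8, 204], [15, 2, 216], [165, 2, 220], [5, 7, 211], [17, 9, 208], [19, 11, 188], [26, 19, 106], [8, 11, 188], [18, 6, 210], [160, 4, 210], [90, 1, 214], [120, 6, 225], [10, 4, 214], [8, 10, 209], [13, 11, 212], [173, 8, 132], [15, 16, 98], [23, 10, 195]]
[[243, 154], [237, 162], [231, 236], [253, 238], [254, 231], [260, 239], [280, 240], [280, 233], [285, 241], [310, 242], [307, 222], [312, 220], [314, 189], [304, 185], [311, 167], [304, 166], [312, 161], [316, 165], [317, 160], [294, 162], [289, 194], [309, 190], [300, 201], [292, 196], [285, 200], [249, 192], [255, 190], [254, 162], [262, 155]]
[243 154] [668.6  85.4]
[237 162] [649.  99.]
[231 236] [473.4 107.5]
[253 238] [470.   55.8]
[254 231] [486.5  54. ]
[260 239] [468.1  39.4]
[280 240] [467.   -7.6]
[280 233] [483.4  -7.2]
[285 241] [464.9 -19.4]
[310 242] [464.  -78.2]
[307 222] [510.9 -70.1]
[312 220] [515.9 -81.8]
[314 189] [589.6 -85. ]
[304 185] [598.5 -61.1]
[311 167] [642.  -76.8]
[304 166] [643.9 -60.1]
[312 161] [656.5 -78.9]
[316 165] [647.1 -88.6]
[317 160] [659.2 -90.8]
[294 162] [652.8 -36.2]
[289 194] [576.1 -26.1]
[309 190] [586.9 -73.2]
[300 201] [560.2 -52.5]
[292 196] [571.5 -33.3]
[285 200] [561.6 -17. ]
[249 192] [578.3  68.5]
[255 190] [583.4  54.4]
[254 162] [650.2  58.7]
[262 155] [667.5  40.3]
```

View pics/c1.png

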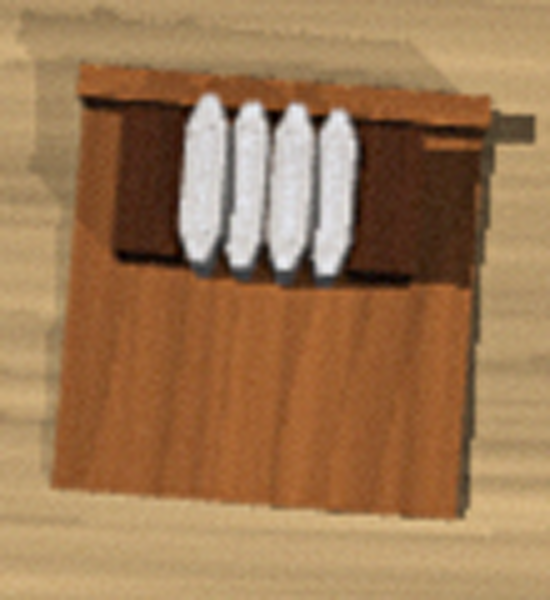

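The crop shows the four row moulds at crop x≈203, 245, 292 and 335, with the gap in the middle. The tray's front edge runs (52,488)–(465,518). I measured the tray yaw at about -2.9° and the mould at about (472,-295) with yaw about -6°. The sizes match those given. I'll move over the tray for a wrist look on the way.

arm_command(delta_pos=[[0.056,-0.152,0],[0.112,-0.304,0],[0.168,-0.456,0],[0.224,-0.608,0],[0.28,-0.76,0]], delta_rot=[[0,0,0.04],[0,0,0.08],[0,0,0.12],[0,0,0.16],[0,0,0.2]], claw=[0,0,0,0,0])

```text
t: 0.52
eef_pos: [291.2, 392.7, 214.4]
tcp_rot: [-3.141, -0.0, 3.098]
ft_force: [1.1, -0.4, 0.2]
opening: 1.001
grip_force: 0.0
```

arm_command(delta_pos=[[0.056,-0.152,0],[0.112,-0.304,0],[0.168,-0.456,0],[0.224,-0.608,0],[0.28,-0.76,0]], delta_rot=[[0,0,0],[0,0,0],[0,0,0],[0,0,0],[0,0,0]], claw=[0,0,0,0,0])

```text
t: 0.93
eef_pos: [361.2, 202.7, 214.7]
tcp_rot: [3.141, 0.0, 3.094]
ft_force: [0.7, 1.5, -0.2]
opening: 1.003
grip_force: 0.0
```

arm_command(delta_pos=[[0.056,-0.152,0.02],[0.112,-0.304,0.04],[0.168,-0.456,0.06],[0.224,-0.608,0.06],[0.28,-0.608,0.06]], delta_rot=[[0,0,0],[0,0,0],[0,0,0],[0,0,0],[0,0,0]], claw=[0,0,0,0,0])

```text
t: 1.35
eef_pos: [431.9, 47.2, 229.9]
tcp_rot: [-3.141, 0.001, 3.089]
ft_force: [-0.2, 0.8, 0.5]
opening: 1.0
grip_force: 0.0
```

Run:
```python
from h import *
s=state(); print(s["t"],np.round(s["eef_pos"],1),np.round(s["tcp_rot"],3))
snap("wrist","pics/w0.png"); print(np.round(calibration("wrist")["T"],2).tolist(),calibration("wrist")["camera_matrix"][0][0])
```

```text
1.35 [431.9  47.2 229.9] [-3.141e+00  1.000e-03  3.089e+00]
[[0.05, 0.97, 0.25, 365.91], [1.0, -0.05, -0.01, 53.08], [-0.0, 0.25, -0.97, 401.54], [0.0, 0.0, 0.0, 1.0]] 310.40705261775673
```

View pics/w0.png

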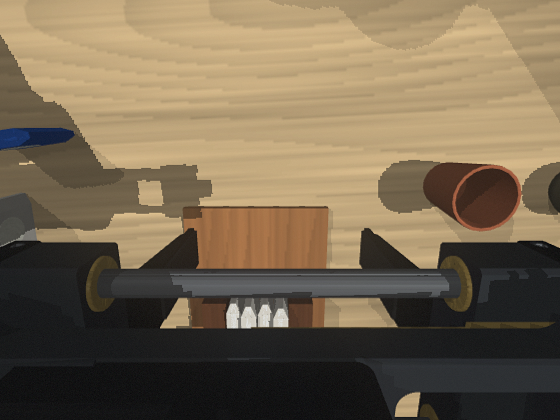

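The wrist view shows the tray front edge at v≈208. The row sits at (232–282,317), partly hidden by the gripper, so I'll shift forward to bring it into clear view. Then I'll look at the mould the same way.

arm_command(delta_pos=[[0.16,-0.03,0],[0.32,-0.06,0],[0.48,-0.09,0],[0.64,-0.12,0],[0.8,-0.15,0]], delta_rot=[[0,0,0],[0,0,0],[0,0,0],[0,0,0],[0,0,0]], claw=[0,0,0,0,0])

```text
t: 1.82
eef_pos: [632.5, 15.6, 229.3]
tcp_rot: [3.141, -0.001, 3.095]
ft_force: [-0.2, 0.7, -0.6]
opening: 0.998
grip_force: 0.0
```

Run:
```python
from h import *
snap("wrist","pics/w1.png")
```

arm_command(delta_pos=[[-0.05,-0.12,0],[-0.1,-0.24,0],[-0.15,-0.36,0],[-0.2,-0.48,0],[-0.25,-0.6,0]], delta_rot=[[0,0,0],[0,0,0],[0,0,0],[0,0,0],[0,0,0]], claw=[0,0,0,0.1,0.2])

```text
t: 2.28
eef_pos: [567.7, -135.0, 229.3]
tcp_rot: [3.141, -0.001, 3.095]
ft_force: [-0.0, -0.0, -0.1]
opening: 0.908
grip_force: 0.0
```

arm_command(delta_pos=[[-0.05,-0.14,0],[-0.1,-0.28,0],[-0.15,-0.42,0],[-0.2,-0.56,0],[-0.2,-0.62,0]], delta_rot=[[0,0,0],[0,0,0],[0,0,0],[0,0,0],[0,0,0]], claw=[0.3,0.3,0.3,0.3,0.3])

```text
t: 2.7
eef_pos: [516.9, -292.4, 229.5]
tcp_rot: [-3.142, -0.001, 3.092]
ft_force: [-0.7, -0.3, 0.7]
opening: 0.702
grip_force: 0.0
```

Run:
```python
from h import *
snap("wrist","pics/w2.png")
a,b=[cv2.imread(f"pics/w{i}.png") for i in (1,2)]
cv2.imwrite("pics/w12.png",np.hstack([a[40:250,130:400][:, :].copy(),b[40:250,130:400]]))
s=state(); print(s["t"],np.round(s["eef_pos"],1),np.round(s["tcp_rot"],3),s["opening"])
im,K,T=load("pics/w1.npz")
def white(im,lo): 
    h=cv2.cvtColor(im,cv2.COLOR_RGB2HSV); return ((h[...,2]>lo)&(h[...,1]<50)).astype(np.uint8)
for f,zs in (("w1",(71,)),("w2",(72,))):
    im,K,T=load(f"pics/{f}.npz"); 
    for lo in (185,205):
        m=white(im,lo); m[245:]=0
        n,l,st,c=cv2.connectedComponentsWithStats(m)
        for i in range(1,n):
            if st[i,4]>150: print(f,lo,st[i].tolist(),np.round(c[i],1),np.round(ray(K,T,c[i],zs[0])[:2],1))
```

```text
2.75 [ 517.9 -293.5  229.4] [-3.141 -0.     3.091] 0.702095387190735
w1 185 [484, 109, 76, 106, 918] [523.  167.7] [619.5 276.4]
w1 185 [238, 132, 16, 69, 837] [245.4 165.9] [603.8 -18.7]
w1 185 [256, 132, 17, 70, 1042] [263.9 166.4] [605.3   1. ]
w1 185 [275, 132, 15, 69, 808] [281.3 166.1] [605.8  19.4]
w1 185 [292, 133, 18, 70, 1027] [300.8 167.2] [608.   40.1]
w1 185 [16, 153, 57, 55, 2396] [ 43.7 179.9] [ 608.8 -236.6]
w1 205 [484, 110, 76, 105, 820] [522.8 168.5] [620.3 276.2]
w1 205 [238, 132, 16, 69, 819] [245.4 165.9] [603.9 -18.7]
w1 205 [256, 132, 17, 70, 1016] [263.9 166.6] [605.5   0.9]
w1 205 [275, 133, 15, 68, 737] [281.7 166.4] [606.2  19.9]
w1 205 [293, 133, 17, 70, 1003] [300.7 167.3] [608.   40.1]
w1 205 [25, 155, 26, 53, 189] [ 42.3 180.5] [ 609.4 -238.3]
w2 185 [265, 108, 19, 82, 1253] [274.1 148.4] [ 471.2 -295.2]
w2 185 [515, 224, 16, 19, 183] [523.6 232.7] [577.8 -21.3]
w2 185 [538, 226, 22, 19, 288] [550.2 235.4] [582.5   8.9]
w2 185 [262, 229, 56, 16, 561] [288.  238.3] [ 571.7 -284.8]
w2 205 [265, 108, 19, 82, 1226] [274.2 148.4] [ 471.3 -295.1]
w2 205 [515, 224, 16, 19, 173] [523.8 232.7] [577.8 -21.1]
w2 205 [538, 226, 22, 19, 279] [550.3 235.5] [582.6   9. ]
w2 205 [263, 234, 49, 11, 157] [286.  237.6] [ 570.7 -287. ]
```

View pics/w12.png

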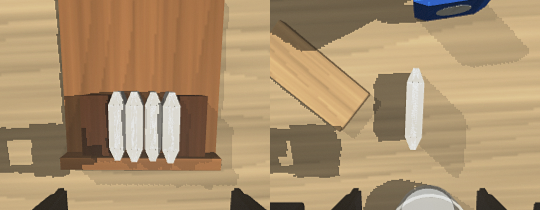

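The left half shows the row with its four tops (crop x≈115–172, y 92–160), and the back stop behind it. The right half shows the mould alone (crop 415,110), with the paddle corner about 40 px to its left. Both are clear, so I'll refine the numbers.

```bash
cat >> h.py <<'E'
def tops(im,K,T,win,zs,lo=195,mn=300):
    x0,y0,x1,y1=win; h=cv2.cvtColor(im,cv2.COLOR_RGB2HSV); m=((h[...,2]>lo)&(h[...,1]<50)).astype(np.uint8)[y0:y1,x0:x1]
    n,l,st,c=cv2.connectedComponentsWithStats(m); out=[]
    for i in sorted([i for i in range(1,n) if st[i,4]>mn],key=lambda i:c[i][0]):
        z=zs[len(out)] if len(out)<len(zs) else zs[-1]
        ys,xs=np.nonzero(l==i); P=np.array([ray(K,T,(x+x0,y+y0),z)[:2] for x,y in zip(xs,ys)])
        w,V=np.linalg.eigh(np.cov(P.T)); d=V[:,1]*np.sign(V[0,1]); n_=np.array([-d[1],d[0]]); C=P.mean(0); a=(P-C)@d; b=(P-C)@n_
        mid=b[abs(a)<20]
        C=C+d*(a.max()+a.min())/2
        out.append((C,np.degrees(np.arctan2(d[1],d[0])),np.ptp(a),np.ptp(mid))); print(np.round(C,1),"yaw %.1f len %.1f th %.1f"%out[-1][1:])
    return out
E
python3 - <<'E'
from h import *
im,K,T=load("pics/w1.npz")
o=tops(im,K,T,(225,115,320,220),(66,73,68,76))
yaw=np.radians(np.median([q[1] for q in o])); ex=np.array([np.cos(yaw),np.sin(yaw)]); ey=np.array([-ex[1],ex[0]])
for q in o: print("along,across",np.round([q[0]@ex,q[0]@ey],1))
# tray front edge/side edges at z=10, from wood colour mask rows
h=cv2.cvtColor(im,cv2.COLOR_RGB2HSV); m=((h[...,1]>140)&(h[...,0]<15))
print(h[80,250],h[80,170],h[80,370])
for v in (45,60,75,90,105,120):
    xs=np.nonzero(m[v,150:390])[0]+150; a,b=ray(K,T,(xs.min(),v),10),ray(K,T,(xs.max(),v),10); print(v,xs.min(),xs.max(),np.round(a[:2],1),np.round(b[:2],1), "across",np.round([a[:2]@ey,b[:2]@ey],1))
im0,K0,T0=load("pics/w0.npz"); h=cv2.cvtColor(im0,cv2.COLOR_RGB2HSV)
m=((h[...,1]>140)&(h[...,0]<15))
for u in (215,240,265,290,315):
    vs=np.nonzero(m[195:230,u])[0]+195; P=ray(K0,T0,(u,vs.min()-.5),10)[:2]; print("front",u,vs.min(),np.round(P,1),"along %.1f"%(P@ex))
im,K,T=load("pics/w2.npz"); print("mould"); tops(im,K,T,(255,100,300,205),(72,))
im,K,T=load("pics/top0.npz"); print("top cam"); tops(im,K,T,(390,215,422,265),(72,),205,100); tops(im,K,T,(245,150,300,200),(76,68,73,66),190,100)
E
```

```text
[605.5 -19.3] yaw -3.1 len 73.5 th 15.0
[606.2   1. ] yaw -3.3 len 73.1 th 17.2
[607.1  19.5] yaw -2.8 len 73.1 th 13.8
[608.6  39.7] yaw -2.8 len 72.5 th 17.2
along,across [605.7  12.2]
along,across [605.3  32.5]
along,across [605.3  51.1]
along,across [605.7  71.3]
[ 13 143 178] [ 19  88 195] [ 19  91 210]
45 189 353 [469.2 -80.3] [478.1 108.2] across [-55.8 132.9]
60 190 352 [485.2 -81. ] [494.  107.2] across [-55.7 132.7]
75 191 351 [501.4 -81.8] [510.2 106.2] across [-55.6 132.6]
90 191 350 [518.  -83.7] [526.9 105.2] across [-56.7 132.4]
105 192 349 [535.  -84.4] [543.8 104.2] across [-56.5 132.3]
120 193 348 [552.4 -85.2] [561.2 103.1] across [-56.4 132.1]
front 215 209 [464.  -38.3] along 465.4
front 240 209 [465.7  -5.6] along 465.4
front 265 209 [467.4  27. ] along 465.4
front 290 212 [473.2  59.4] along 469.4
front 315 212 [474.9  92.1] along 469.4
mould
[ 472.7 -295.3] yaw -5.4 len 84.0 th 18.1
top cam
[ 472.2 -295.3] yaw -6.0 len 82.6 th 15.0
[608.8  40.8] yaw -3.1 len 72.1 th 16.2
[607.2  21.2] yaw -2.4 len 70.5 th 12.7
[606.    1.9] yaw -2.7 len 72.3 th 15.9
[605.2 -17.7] yaw -3.0 len 72.8 th 13.1
```

Wrist and top cameras agree to within 1 mm. The tray yaw is -3.0° and the gap middle is near across≈42.8. The mould is at (472.5,-295.3), yaw -5.6°. I'll grip it 20 mm behind its centre and clear of the paddle, with TCP z = 24.

arm_command(delta_pos=[[-0.1,-0.006,-0.1],[-0.2,-0.014,-0.2],[-0.264,-0.014,-0.32],[-0.264,-0.014,-0.44],[-0.264,-0.014,-0.44]], delta_rot=[[0,0,-0.016],[0,0,-0.032],[0,0,-0.032],[0,0,-0.032],[0,0,-0.032]], claw=[0.3,0.3,0.3,0.3,0.3])

```text
t: 3.17
eef_pos: [450.9, -290.9, 115.6]
tcp_rot: [3.137, -0.006, 3.044]
ft_force: [0.3, 0.5, -0.3]
opening: 0.697
grip_force: 0.0
```

Run:
```python
from h import *
import time
snap("wrist","pics/w3.png"); s=state(); print(s["t"],np.round(s["eef_pos"],1),np.round(s["tcp_rot"],4),np.round(s["qvel"],3))
im,K,T=load("pics/w3.npz"); cv2.imwrite("pics/w3.png",im[:,:,::-1]); tops(im,K,T,(150,20,420,330),(72,),195,800)
```

```text
3.2167 [ 452.3 -291.7  118.1] [ 3.1387 -0.0038  3.0442] [ 0.006 -0.046 -0.07   0.     0.047 -0.003]
```

View pics/w3.png

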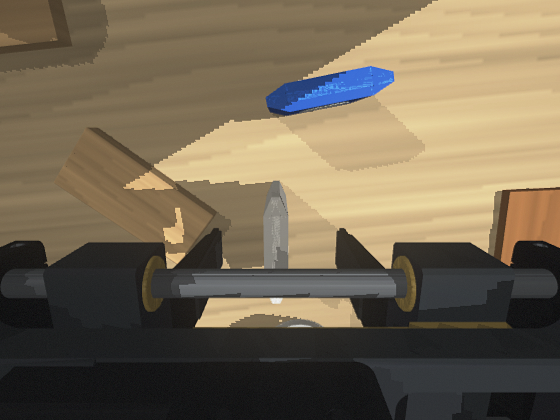

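The mould (276,230) sits midway between the fingers (215 and 342), and the paddle is clear of the left finger. I'll descend and grip.

arm_command(delta_pos=[[0,0,-0.13],[0,0,-0.26],[0,0,-0.36],[0,0,-0.383],[0,0,-0.383]], delta_rot=[[0,0,0],[0,0,0],[0,0,0],[0,0,0],[0,0,0]], claw=[0.3,0.3,0.3,0.3,0.3])

```text
t: 3.63
eef_pos: [453.5, -292.9, 23.9]
tcp_rot: [3.141, -0.001, 3.045]
ft_force: [-0.1, -0.7, -0.0]
opening: 0.696
grip_force: 0.0
```

arm_command(delta_pos=[[0,0,0],[0,0,0],[0,0,0],[0,0,0],[0,0,0]], delta_rot=[[0,0,0],[0,0,0],[0,0,0],[0,0,0],[0,0,0]], claw=[0.6,1,1,1,1])

```text
t: 4.05
eef_pos: [453.0, -293.7, 24.8]
tcp_rot: [-3.141, 0.001, 3.044]
ft_force: [0.2, -0.3, 0.3]
opening: 0.406
grip_force: 0.0
```

arm_command(delta_pos=[[0,0,0],[0,0,0],[0,0,0],[0,0,0],[0,0,0]], delta_rot=[[0,0,0],[0,0,0],[0,0,0],[0,0,0],[0,0,0]], claw=[1,1,1,1,1])

```text
t: 4.47
eef_pos: [452.7, -293.5, 24.0]
tcp_rot: [3.141, -0.0, 3.044]
ft_force: [-1.3, 0.2, 2.3]
opening: 0.189
grip_force: 30.0
```

arm_command(delta_pos=[[0,0,0.1],[0,0,0.23],[0,0,0.36],[0.01,0.13,0.36],[0.02,0.28,0.36]], delta_rot=[[0,0,0],[0,0,0],[0,0,0],[0,0,0],[0,0,0]], claw=[1,1,1,1,1])

```text
t: 4.88
eef_pos: [458.3, -224.5, 115.4]
tcp_rot: [-3.14, 0.003, 3.041]
ft_force: [-0.2, 1.3, -2.2]
opening: 0.187
grip_force: 30.0
```

arm_command(delta_pos=[[0.02,0.15,0],[0.04,0.3,0],[0.06,0.45,0],[0.08,0.6,0],[0.1,0.75,0]], delta_rot=[[0,0,0.01],[0,0,0.02],[0,0,0.029],[0,0,0.029],[0,0,0.029]], claw=[1,1,1,1,1])

```text
t: 5.3
eef_pos: [482.4, -34.2, 113.8]
tcp_rot: [3.141, -0.0, 3.089]
ft_force: [0.3, -1.6, -1.3]
opening: 0.193
grip_force: 30.0
```

arm_command(delta_pos=[[0.025,0.12,0],[0.049,0.19,0],[0.049,0.213,-0.1],[0.049,0.213,-0.2],[0.049,0.213,-0.2]], delta_rot=[[0,0,0],[0,0,0],[0,0,0],[0,0,0],[0,0,0]], claw=[1,1,1,1,1])

```text
t: 5.72
eef_pos: [493.1, 18.1, 60.7]
tcp_rot: [3.141, -0.006, 3.09]
ft_force: [-1.4, -0.3, -2.0]
opening: 0.188
grip_force: 30.0
```

arm_command(delta_pos=[[0,0,-0.04],[0,0,-0.07],[0,0,-0.09],[0,0,-0.1],[0,0,-0.1]], delta_rot=[[0,0,0],[0,0,0],[0,0,0],[0,0,0],[0,0,0]], claw=[1,1,1,1,1])

```text
t: 6.13
eef_pos: [495.0, 17.0, 38.8]
tcp_rot: [3.141, -0.0, 3.089]
ft_force: [-0.3, 0.6, -1.4]
opening: 0.189
grip_force: 30.0
```

Run:
```python
from h import *
snap("side","pics/s1.png"); snap("wrist","pics/w4.png"); s=state(); print(s["t"],np.round(s["eef_pos"],2),np.round(s["tcp_rot"],4),np.round(s["ft_force"],2))
a=cv2.imread("pics/s1.png")[150:290,220:380]; b=cv2.imread("pics/w4.png")
a=cv2.resize(a,None,fx=3,fy=3,interpolation=cv2.INTER_CUBIC); cv2.imwrite("pics/s1c.png",a)
```

```text
6.2333 [495.13  17.14  39.27] [3.1415e+00 5.0000e-04 3.0890e+00] [ 0.29  0.55 -0.78]
```

View pics/s1c.png

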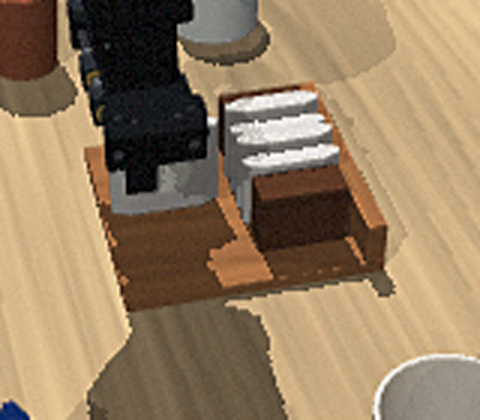

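The mould hangs upright over the ledge, level and about 5 mm above the floor, facing the gap. I'll lower it gently onto the floor.

arm_command(delta_pos=[[0,0,-0.006],[0,0,-0.012],[0,0,-0.016],[0,0,-0.018],[0,0,-0.02]], delta_rot=[[0,0,0],[0,0,0],[0,0,0],[0,0,0],[0,0,0]], claw=[1,1,1,1,1])

```text
t: 6.65
eef_pos: [495.0, 17.3, 34.0]
tcp_rot: [3.141, 0.0, 3.089]
ft_force: [-3.2, -0.1, 12.7]
opening: 0.188
grip_force: 30.0
```

arm_command(delta_pos=[[0,0,0],[0,0,0],[0,0,0],[0,0,0],[0,0,0]], delta_rot=[[0,0,0],[0,0,0],[0,0,0],[0,0,0],[0,0,0]], claw=[1,1,1,1,1])

```text
t: 7.07
eef_pos: [495.0, 17.3, 34.0]
tcp_rot: [3.141, 0.0, 3.089]
ft_force: [0.4, 0.5, 0.9]
opening: 0.186
grip_force: 30.0
```

Standing on the floor with a light touch (0.9 N). I'll advance 20 mm so the nose enters the bevelled mouth without touching.

arm_command(delta_pos=[[0.02,-0.001,0],[0.04,-0.002,0],[0.06,-0.003,0],[0.072,-0.0038,0],[0.08,-0.0042,0]], delta_rot=[[0,0,0],[0,0,0],[0,0,0],[0,0,0],[0,0,0]], claw=[1,1,1,1,1])

```text
t: 7.48
eef_pos: [515.4, 16.2, 33.9]
tcp_rot: [3.141, -0.0, 3.089]
ft_force: [-3.0, 0.0, 5.1]
opening: 0.188
grip_force: 30.0
```

arm_command(delta_pos=[[0,0,0],[0,0,0],[0,0,0],[0,0,0],[0,0,0]], delta_rot=[[0,0,0],[0,0,0],[0,0,0],[0,0,0],[0,0,0]], claw=[1,1,1,1,1])

```text
t: 7.9
eef_pos: [515.0, 16.2, 33.9]
tcp_rot: [3.142, 0.0, 3.089]
ft_force: [1.3, -0.7, 1.2]
opening: 0.189
grip_force: 30.0
```

Run:
```python
from h import *
snap("top","pics/t1.png"); s=state(); print(s["t"],np.round(s["eef_pos"],2),np.round(s["tcp_rot"],4),np.round(s["ft_force"],2),np.round(s["moment"],3))
im,K,T=load("pics/t1.npz"); tops(im,K,T,(240,145,305,250),(74,),185,60)
```

```text
7.95 [515.05  16.25  33.97] [3.1415e+00 3.0000e-04 3.0893e+00] [ 1.17 -0.43  0.46] [-0.017 -0.19   0.059]
[620.5  39.8] yaw -3.0 len 49.4 th 19.0
[617.6   9.5] yaw 6.7 len 53.6 th 36.5
[615.2 -18.6] yaw 0.5 len 49.5 th 13.9
```

Nothing is touching yet. I'll advance slowly and feel for the side that resists.

arm_command(delta_pos=[[0.003,-0.0002,0],[0.006,-0.0003,0],[0.009,-0.0005,0],[0.012,-0.0006,0],[0.012,-0.0006,0]], delta_rot=[[0,0,0],[0,0,0],[0,0,0],[0,0,0],[0,0,0]], claw=[1,1,1,1,1])

```text
t: 8.37
eef_pos: [517.8, 16.1, 34.0]
tcp_rot: [3.141, -0.0, 3.089]
ft_force: [-1.7, 0.5, 5.7]
opening: 0.191
grip_force: 30.0
```

```bash
cat > st.py <<'E'
from h import *
s=state(); G=np.array([606.7,11.5]); a=np.radians(-3); ex=np.array([np.cos(a),np.sin(a)]); ey=np.array([-ex[1],ex[0]])
p=np.array(s["eef_pos"]); q=p[:2]-G; f=np.array(s["ft_force"]); y=s["tcp_rot"][2]
print("t %.2f nose depth d %.1f lat %.2f z %.1f yaw %.2f F tray [%.1f %.1f %.1f] Mz %.3f"%(s["t"],q@ex+62+37,q@ey,p[2],np.degrees(y)%180-180,f[:2]@ex,f[:2]@ey,f[2],s["moment"][2]))
E
python3 st.py
```

```text
t 8.37 nose depth d 10.0 lat -0.03 z 34.0 yaw -3.00 F tray [-1.7 0.4 5.7] Mz -0.003
```

arm_command(delta_pos=[[0.002,-0.0001,0],[0.004,-0.0002,0],[0.006,-0.0003,0],[0.006,-0.0003,0],[0.006,-0.0003,0]], delta_rot=[[0,0,0],[0,0,0],[0,0,0],[0,0,0],[0,0,0]], claw=[1,1,1,1,1])

```text
t: 8.78
eef_pos: [519.2, 16.1, 34.0]
tcp_rot: [3.141, -0.001, 3.089]
ft_force: [-3.4, 0.5, 5.2]
opening: 0.188
grip_force: 30.0
```

```bash
python3 st.py
```

```text
t 8.78 nose depth d 11.3 lat 0.01 z 34.0 yaw -3.00 F tray [-3.4 0.3 5.2] Mz -0.010
```

arm_command(delta_pos=[[0.002,-0.0001,0.001],[0.004,-0.0002,0.001],[0.006,-0.0003,0.001],[0.006,-0.0003,0.001],[0.006,-0.0003,0.001]], delta_rot=[[0,0,0],[0,0,0],[0,0,0],[0,0,0],[0,0,0]], claw=[1,1,1,1,1])

```text
t: 9.2
eef_pos: [520.9, 16.0, 34.0]
tcp_rot: [3.141, -0.0, 3.089]
ft_force: [-0.6, -0.5, -1.1]
opening: 0.187
grip_force: 30.0
```

```bash
python3 st.py
```

```text
t 9.20 nose depth d 13.1 lat -0.04 z 34.0 yaw -3.00 F tray [-0.5 -0.5 -1.1] Mz 0.010
```

arm_command(delta_pos=[[0.002,-0.0001,0],[0.004,-0.0002,0],[0.006,-0.0003,0],[0.006,-0.0003,0],[0.006,-0.0003,0]], delta_rot=[[0,0,0],[0,0,0],[0,0,0],[0,0,0],[0,0,0]], claw=[1,1,1,1,1])

```text
t: 9.62
eef_pos: [522.4, 15.9, 34.1]
tcp_rot: [3.142, -0.0, 3.089]
ft_force: [-2.9, -0.6, -2.7]
opening: 0.188
grip_force: 30.0
```

```bash
python3 st.py
```

```text
t 9.62 nose depth d 14.6 lat -0.04 z 34.1 yaw -3.00 F tray [-2.9 -0.8 -2.7] Mz -0.059
```

arm_command(delta_pos=[[0.002,-0.0001,0],[0.004,-0.0002,0],[0.006,-0.0003,0],[0.006,-0.0003,0],[0.006,-0.0003,0]], delta_rot=[[0,0,0],[0,0,0],[0,0,0],[0,0,0],[0,0,0]], claw=[1,1,1,1,1])

```text
t: 10.03
eef_pos: [523.8, 15.9, 34.1]
tcp_rot: [3.141, -0.0, 3.089]
ft_force: [-2.1, 0.3, -2.5]
opening: 0.188
grip_force: 30.0
```

```bash
python3 st.py
```

```text
t 10.03 nose depth d 16.0 lat 0.07 z 34.1 yaw -2.99 F tray [-2.1 0.2 -2.5] Mz 0.023
```

arm_command(delta_pos=[[0,0.002,0],[0,0.004,0],[0,0.006,0],[0,0.006,0],[0,0.006,0]], delta_rot=[[0,0,0],[0,0,0],[0,0,0],[0,0,0],[0,0,0]], claw=[1,1,1,1,1])

```text
t: 10.45
eef_pos: [524.2, 17.3, 34.2]
tcp_rot: [3.141, 0.001, 3.089]
ft_force: [-0.4, -0.9, -2.3]
opening: 0.19
grip_force: 30.0
```

```bash
python3 st.py
```

```text
t 10.45 nose depth d 16.3 lat 1.48 z 34.2 yaw -3.00 F tray [-0.3 -0.9 -2.3] Mz -0.068
```

arm_command(delta_pos=[[0,-0.003,0],[0,-0.006,0],[0,-0.009,0],[0,-0.012,0],[0,-0.012,0]], delta_rot=[[0,0,0],[0,0,0],[0,0,0],[0,0,0],[0,0,0]], claw=[1,1,1,1,1])

```text
t: 10.87
eef_pos: [523.8, 14.9, 34.2]
tcp_rot: [3.141, -0.0, 3.09]
ft_force: [-0.3, 7.7, -0.5]
opening: 0.189
grip_force: 30.0
```

```bash
python3 st.py
```

```text
t 10.87 nose depth d 16.0 lat -0.98 z 34.2 yaw -2.95 F tray [-0.7 7.6 -0.5] Mz 0.412
```

The right (-y) end is firm: 7.6 N after only 1 mm. The left (+y) gives way at about 1 N. So I'll slide in while yielding to +y along the bevel slope.

arm_command(delta_pos=[[0,0.004,0],[0,0.0076,0],[0.0041,0.0091,0],[0.0082,0.0106,0],[0.0123,0.0121,0]], delta_rot=[[0,0,0],[0,0,0],[0,0,0],[0,0,0],[0,0,0]], claw=[1,1,1,1,1])

```text
t: 11.28
eef_pos: [526.9, 17.2, 34.1]
tcp_rot: [-3.142, -0.001, 3.089]
ft_force: [-1.6, -1.2, -0.9]
opening: 0.185
grip_force: 30.0
```

```bash
python3 st.py
```

```text
t 11.28 nose depth d 19.0 lat 1.48 z 34.1 yaw -3.02 F tray [-1.5 -1.3 -0.9] Mz -0.036
```

arm_command(delta_pos=[[0.0041,0.0015,0],[0.0082,0.003,0],[0.0123,0.0045,0],[0.0123,0.0045,0],[0.0123,0.0045,0]], delta_rot=[[0,0,0],[0,0,0],[0,0,0],[0,0,0],[0,0,0]], claw=[1,1,1,1,1])

```text
t: 11.7
eef_pos: [530.3, 18.4, 34.2]
tcp_rot: [3.142, 0.0, 3.089]
ft_force: [0.4, -1.1, -2.4]
opening: 0.191
grip_force: 30.0
```

```bash
python3 st.py
```

```text
t 11.70 nose depth d 22.4 lat 2.93 z 34.2 yaw -3.00 F tray [0.5 -1.1 -2.4] Mz -0.086
```

arm_command(delta_pos=[[0.0041,0.0015,0],[0.0082,0.003,0],[0.0123,0.0045,0],[0.0123,0.0045,0],[0.0123,0.0045,0]], delta_rot=[[0,0,0],[0,0,0],[0,0,0],[0,0,0],[0,0,0]], claw=[1,1,1,1,1])

```text
t: 12.12
eef_pos: [533.4, 19.6, 34.2]
tcp_rot: [3.141, 0.0, 3.089]
ft_force: [-0.6, -0.8, -1.9]
opening: 0.188
grip_force: 30.0
```

```bash
python3 st.py
```

```text
t 12.12 nose depth d 25.4 lat 4.26 z 34.2 yaw -3.00 F tray [-0.6 -0.8 -1.9] Mz -0.073
```

arm_command(delta_pos=[[0.0041,0.0015,0],[0.0082,0.003,0],[0.0123,0.0045,0],[0.0123,0.0045,0],[0.0123,0.0045,0]], delta_rot=[[0,0,0],[0,0,0],[0,0,0],[0,0,0],[0,0,0]], claw=[1,1,1,1,1])

```text
t: 12.53
eef_pos: [536.5, 20.7, 34.2]
tcp_rot: [3.141, 0.0, 3.089]
ft_force: [-1.1, -0.5, -1.9]
opening: 0.186
grip_force: 30.0
```

```bash
python3 st.py
```

```text
t 12.53 nose depth d 28.4 lat 5.56 z 34.2 yaw -3.00 F tray [-1.1 -0.5 -1.9] Mz -0.041
```

arm_command(delta_pos=[[0.0041,0.0013,0],[0.0082,0.0026,0],[0.0123,0.0035,0],[0.0123,0.0035,0],[0.0123,0.0035,0]], delta_rot=[[0,0,0],[0,0,0],[0,0,0],[0,0,0],[0,0,0]], claw=[1,1,1,1,1])

```text
t: 12.95
eef_pos: [539.6, 21.6, 34.2]
tcp_rot: [3.141, 0.001, 3.089]
ft_force: [-1.6, -0.5, -1.6]
opening: 0.186
grip_force: 30.0
```

```bash
python3 st.py
```

```text
t 12.95 nose depth d 31.5 lat 6.58 z 34.2 yaw -3.00 F tray [-1.6 -0.6 -1.6] Mz -0.022
```

arm_command(delta_pos=[[0.004,0,0],[0.008,0,0],[0.012,0,0],[0.012,0,0],[0.012,0,0]], delta_rot=[[0,0,0],[0,0,0],[0,0,0],[0,0,0],[0,0,0]], claw=[1,1,1,1,1])

```text
t: 13.37
eef_pos: [542.5, 21.6, 34.1]
tcp_rot: [3.142, 0.0, 3.089]
ft_force: [-0.2, -0.8, -2.2]
opening: 0.187
grip_force: 30.0
```

```bash
python3 st.py
```

```text
t 13.37 nose depth d 34.3 lat 6.69 z 34.1 yaw -3.00 F tray [-0.2 -0.9 -2.2] Mz -0.041
```

arm_command(delta_pos=[[0.0068,-0.0004,0],[0.0136,-0.0007,0],[0.0204,-0.001,0],[0.0272,-0.0014,0],[0.034,-0.0018,0]], delta_rot=[[0,0,0],[0,0,0],[0,0,0],[0,0,0],[0,0,0]], claw=[1,1,1,1,1])

```text
t: 13.78
eef_pos: [551.0, 21.1, 34.2]
tcp_rot: [3.142, -0.0, 3.089]
ft_force: [-2.1, -2.5, -2.3]
opening: 0.191
grip_force: 30.0
```

```bash
python3 st.py
```

```text
t 13.78 nose depth d 42.9 lat 6.64 z 34.2 yaw -3.00 F tray [-2.0 -2.6 -2.3] Mz -0.086
```

arm_command(delta_pos=[[0.004,-0.0002,0],[0.008,-0.0004,0],[0.008,-0.0004,0],[0.008,-0.0004,-0.001],[0.008,-0.0004,-0.001]], delta_rot=[[0,0,0],[0,0,0],[0,0,0],[0,0,0],[0,0,0]], claw=[1,1,1,1,1])

```text
t: 14.2
eef_pos: [553.1, 21.1, 34.0]
tcp_rot: [3.141, 0.001, 3.089]
ft_force: [0.2, -1.2, -1.3]
opening: 0.184
grip_force: 30.0
```

```bash
python3 st.py
python3 - <<'E'
from h import *
a=snap("side","pics/s2.png")[150:290,220:380]; b=snap("top","pics/t2.png")[140:260,220:330]
a=cv2.resize(a,(480,420),interpolation=cv2.INTER_CUBIC);b=cv2.resize(b,(320,349),interpolation=cv2.INTER_CUBIC); c=np.zeros((420,800,3),np.uint8); c[:,:480]=a; c[:349,480:]=b; cv2.imwrite("pics/s2c.png",c[:,:,::-1])
E
```

```text
t 14.20 nose depth d 44.9 lat 6.75 z 34.0 yaw -3.00 F tray [0.2 -1.2 -1.3] Mz -0.089
```

View pics/s2c.png

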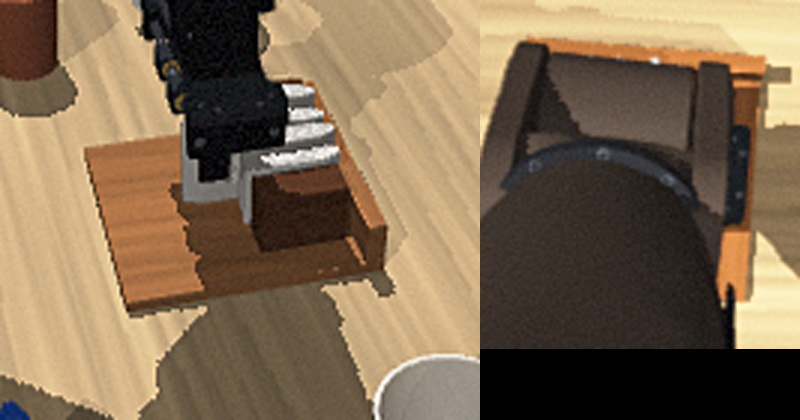

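The side view shows the mould half in and upright, with the fingers still in front of the row. Row and blocks are in place. I'll release, retreat behind it, close the fingers and lower them to push its end flat.

arm_command(delta_pos=[[0,0,0],[0,0,0],[0,0,0],[0,0,0],[0,0,0]], delta_rot=[[0,0,0],[0,0,0],[0,0,0],[0,0,0],[0,0,0]], claw=[0.5,0.5,0.5,0.5,0.5])

```text
t: 14.72
eef_pos: [552.9, 21.1, 34.0]
tcp_rot: [3.141, 0.0, 3.089]
ft_force: [0.5, -0.4, -0.3]
opening: 0.468
grip_force: 0.0
```

arm_command(delta_pos=[[-0.02,0.001,0],[-0.06,0.003,0],[-0.1,0.005,0],[-0.15,0.008,0],[-0.18,0.0094,0]], delta_rot=[[0,0,0],[0,0,0],[0,0,0],[0,0,0],[0,0,0]], claw=[0.5,0.5,0.5,0.5,0.5])

```text
t: 15.13
eef_pos: [505.7, 23.6, 33.9]
tcp_rot: [3.141, -0.001, 3.089]
ft_force: [0.4, 0.7, 0.3]
opening: 0.496
grip_force: 0.0
```

arm_command(delta_pos=[[0,0,0],[0,0,-0.02],[0,0,-0.04],[0,0,-0.056],[0,0,-0.056]], delta_rot=[[0,0,0],[0,0,0],[0,0,0],[0,0,0],[0,0,0]], claw=[1,1,1,1,1])

```text
t: 15.55
eef_pos: [507.8, 23.4, 18.8]
tcp_rot: [3.141, -0.001, 3.089]
ft_force: [0.8, -1.4, 0.1]
opening: 0.208
grip_force: 0.0
```

arm_command(delta_pos=[[0,0,0],[0,0,0],[0,0,0],[0,0,0],[0,0,0]], delta_rot=[[0,0,0],[0,0,0],[0,0,0],[0,0,0],[0,0,0]], claw=[1,1,1,1,1])

```text
t: 15.97
eef_pos: [507.9, 23.4, 20.0]
tcp_rot: [3.142, 0.0, 3.089]
ft_force: [-0.2, -0.4, -0.8]
opening: 0.004
grip_force: 0.0
```

```bash
python3 st.py
python3 - <<'E'
from h import *
w=snap("wrist","pics/w5.png"); t=snap("top","pics/t3.png"); c=np.hstack([w[180:330,150:430],cv2.resize(t[140:260,220:330],None,fx=1.25,fy=1.25)]); 
c=cv2.resize(c,None,fx=1.9,fy=1.9); print(c.shape); cv2.imwrite("pics/w5c.png",c[:,:,::-1])
im,K,T=load("pics/t3.npz"); tops(im,K,T,(240,145,305,250),(74,),185,60)
E
```

```text
t 15.97 nose depth d -0.3 lat 6.69 z 20.0 yaw -3.00 F tray [-0.2 -0.5 -0.8] Mz -0.024
(285, 794, 3)
[614.8  53.4] yaw -14.7 len 62.8 th 18.8
[611.6  27.3] yaw 2.6 len 63.0 th 35.8
[611.6  -9.7] yaw 5.8 len 66.7 th 36.9
```

arm_command(delta_pos=[[0.012,-0.0006,0],[0.024,-0.0013,0],[0.036,-0.0019,0],[0.044,-0.0023,0],[0.048,-0.0025,0]], delta_rot=[[0,0,0],[0,0,0],[0,0,0],[0,0,0],[0,0,0]], claw=[1,1,1,1,1])

```text
t: 16.48
eef_pos: [520.1, 22.7, 19.9]
tcp_rot: [3.141, -0.0, 3.089]
ft_force: [-0.8, -0.1, 0.7]
opening: 0.007
grip_force: 0.5
```

arm_command(delta_pos=[[0.004,-0.0002,0],[0.008,-0.0004,0],[0.012,-0.0006,0],[0.016,-0.0008,0],[0.02,-0.001,0]], delta_rot=[[0,0,0],[0,0,0],[0,0,0],[0,0,0],[0,0,0]], claw=[1,1,1,1,1])

```text
t: 16.9
eef_pos: [524.5, 22.5, 19.8]
tcp_rot: [3.141, -0.001, 3.089]
ft_force: [-2.1, 0.4, 1.9]
opening: 0.005
grip_force: 1.4
```

```bash
python3 st.py
```

```text
t 16.90 nose depth d 16.3 lat 6.73 z 19.8 yaw -3.00 F tray [-2.1 0.3 1.9] Mz -0.007
```

arm_command(delta_pos=[[0.004,-0.0002,0],[0.008,-0.0004,0],[0.012,-0.0006,0],[0.016,-0.0008,0],[0.02,-0.001,0]], delta_rot=[[0,0,0],[0,0,0],[0,0,0],[0,0,0],[0,0,0]], claw=[1,1,1,1,1])

```text
t: 17.32
eef_pos: [529.8, 22.3, 19.9]
tcp_rot: [3.141, -0.0, 3.089]
ft_force: [-3.4, -0.6, 0.1]
opening: 0.004
grip_force: 1.6
```

```bash
python3 st.py
```

```text
t 17.32 nose depth d 21.6 lat 6.73 z 19.9 yaw -3.00 F tray [-3.4 -0.8 0.1] Mz -0.008
```

Contact is made, with a gentle push of 2–3 N. I'll continue.

arm_command(delta_pos=[[0.005,-0.0003,0],[0.01,-0.0005,0],[0.015,-0.0008,0],[0.02,-0.001,0],[0.024,-0.0013,0]], delta_rot=[[0,0,0],[0,0,0],[0,0,0],[0,0,0],[0,0,0]], claw=[1,1,1,1,1])

```text
t: 17.73
eef_pos: [536.0, 21.9, 19.9]
tcp_rot: [3.141, 0.0, 3.089]
ft_force: [-2.5, 0.1, -0.6]
opening: 0.009
grip_force: 1.5
```

arm_command(delta_pos=[[0.005,-0.0003,0],[0.01,-0.0005,0],[0.015,-0.0008,0],[0.02,-0.001,0],[0.024,-0.0013,0]], delta_rot=[[0,0,0],[0,0,0],[0,0,0],[0,0,0],[0,0,0]], claw=[1,1,1,1,1])

```text
t: 18.15
eef_pos: [542.1, 21.6, 19.9]
tcp_rot: [3.142, 0.0, 3.089]
ft_force: [-3.3, 0.2, -0.7]
opening: 0.006
grip_force: 1.3
```

```bash
python3 st.py
python3 - <<'E'
from h import *
a=snap("side","pics/s3.png")[150:270,240:380]
cv2.imwrite("pics/s3c.png",cv2.resize(a,None,fx=4,fy=4,interpolation=cv2.INTER_CUBIC)[:,:,::-1])
E
```

```text
t 18.15 nose depth d 33.9 lat 6.70 z 19.9 yaw -3.00 F tray [-3.3 0.0 -0.7] Mz -0.032
```

View pics/s3c.png

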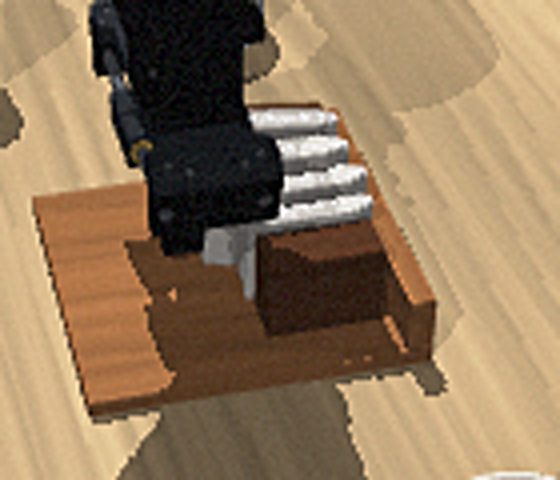

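The side view shows all the moulds upright, with the mould pushed well in and the finger still clear of the row front. I'll slow down near home.

arm_command(delta_pos=[[0.005,-0.0003,0],[0.01,-0.0005,0],[0.015,-0.0008,0],[0.02,-0.001,0],[0.024,-0.0013,0]], delta_rot=[[0,0,0],[0,0,0],[0,0,0],[0,0,0],[0,0,0]], claw=[1,1,1,1,1])

```text
t: 18.62
eef_pos: [548.0, 21.3, 19.9]
tcp_rot: [3.142, 0.0, 3.089]
ft_force: [-1.3, -0.1, -0.7]
opening: 0.004
grip_force: 0.9
```

arm_command(delta_pos=[[0.002,-0.0001,0],[0.004,-0.0002,0],[0.006,-0.0003,0],[0.008,-0.0004,0],[0.008,-0.0004,0]], delta_rot=[[0,0,0],[0,0,0],[0,0,0],[0,0,0],[0,0,0]], claw=[1,1,1,1,1])

```text
t: 19.03
eef_pos: [549.9, 21.2, 19.9]
tcp_rot: [3.142, 0.0, 3.089]
ft_force: [-2.4, -0.8, -0.5]
opening: 0.003
grip_force: 0.9
```

```bash
python3 st.py
```

```text
t 19.03 nose depth d 41.8 lat 6.70 z 19.9 yaw -3.00 F tray [-2.3 -1.0 -0.5] Mz -0.037
```

arm_command(delta_pos=[[0.001,0,0],[0.002,-0.0001,0],[0.003,-0.0002,0],[0.004,-0.0002,0],[0.004,-0.0002,0]], delta_rot=[[0,0,0],[0,0,0],[0,0,0],[0,0,0],[0,0,0]], claw=[1,1,1,1,1])

```text
t: 19.45
eef_pos: [549.9, 21.2, 19.9]
tcp_rot: [3.141, -0.002, 3.089]
ft_force: [-7.4, -0.7, 2.1]
opening: 0.005
grip_force: 3.5
```

```bash
python3 st.py
```

```text
t 19.45 nose depth d 41.7 lat 6.74 z 19.9 yaw -3.00 F tray [-7.4 -1.1 2.1] Mz -0.024
```

arm_command(delta_pos=[[0.001,0,0],[0.002,-0.0001,0],[0.003,-0.0002,0],[0.003,-0.0002,0],[0.003,-0.0002,0]], delta_rot=[[0,0,0],[0,0,0],[0,0,0],[0,0,0],[0,0,0]], claw=[1,1,1,1,1])

```text
t: 19.87
eef_pos: [549.9, 21.3, 19.9]
tcp_rot: [3.141, -0.004, 3.089]
ft_force: [-10.2, 0.0, 5.3]
opening: 0.005
grip_force: 5.4
```

```bash
python3 st.py
```

```text
t 19.87 nose depth d 41.7 lat 6.78 z 19.9 yaw -2.99 F tray [-10.2 -0.5 5.3] Mz -0.043
```

The mould meets firm resistance (10 N) with no more motion, so it's home. I'll back off, rise and inspect from the same viewpoint as before.

arm_command(delta_pos=[[-0.01,0.0005,0],[-0.05,0.003,0],[-0.12,0.006,0],[-0.2,0.01,0],[-0.24,0.012,0.06]], delta_rot=[[0,0,0],[0,0,0],[0,0,0],[0,0,0],[0,0,0]], claw=[1,1,1,1,1])

```text
t: 20.28
eef_pos: [488.4, 24.3, 33.4]
tcp_rot: [3.141, -0.004, 3.089]
ft_force: [-0.1, -0.2, 0.1]
opening: 0.005
grip_force: 0.0
```

arm_command(delta_pos=[[0,0,0.15],[0,0,0.3],[0,0,0.45],[0,0,0.6],[0,0,0.76]], delta_rot=[[0,0,0],[0,0,0],[0,0,0],[0,0,0],[0,0,0]], claw=[1,1,1,0.5,0])

```text
t: 20.7
eef_pos: [490.9, 24.2, 226.7]
tcp_rot: [3.141, 0.001, 3.089]
ft_force: [0.9, 0.1, 0.1]
opening: 0.096
grip_force: 0.0
```

arm_command(delta_pos=[[0.15,0,0.02],[0.3,0,0.02],[0.45,0,0.02],[0.57,0,0.02],[0.57,0,0.02]], delta_rot=[[0,0,0],[0,0,0],[0,0,0],[0,0,0],[0,0,0]], claw=[0,0,0,0,0])

```text
t: 21.12
eef_pos: [638.0, 23.9, 229.0]
tcp_rot: [3.141, 0.003, 3.089]
ft_force: [0.1, -0.2, -1.0]
opening: 0.437
grip_force: 0.0
```

Run:
```python
from h import *
s=state(); print(s["t"],np.round(s["eef_pos"],1))
im=snap("wrist","pics/w6.png"); c=cv2.resize(im[100:250,150:390],None,fx=3,fy=3,interpolation=cv2.INTER_CUBIC); cv2.imwrite("pics/w6c.png",c[:,:,::-1])
im,K,T=load("pics/w6.npz"); tops(im,K,T,(225,100,330,225),(66,73,82,68,76),195,200)
```

```text
21.1167 [638.   23.9 229. ]
[605.4 -20.9] yaw -2.9 len 72.9 th 14.7
[608.2  -3.3] yaw -2.9 len 72.7 th 13.6
[604.6  25.1] yaw -4.6 len 83.6 th 36.6
[610.9  58.5] yaw -13.7 len 75.8 th 18.4
```

View pics/w6c.png

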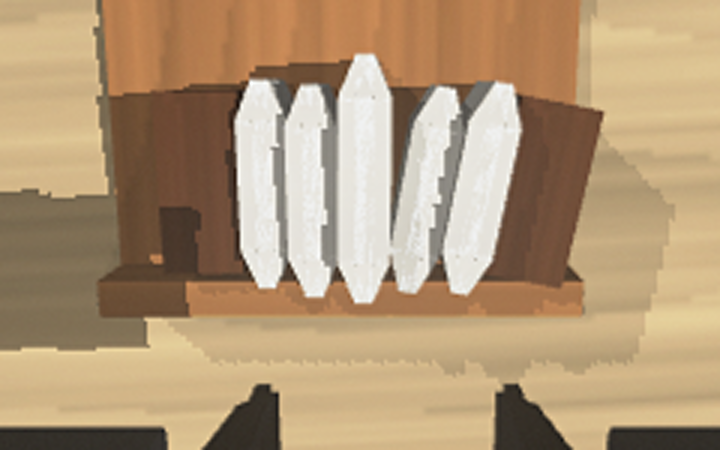

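The wrist view shows all five moulds upright. The mould (crop x 338–391) is straight and stands proud of the row at the front. The left pair and end block gave way with a slight swing. I'll verify the mould's depth and that the bystanders haven't moved.

Run:
```python
from h import *
im,K,T=load("pics/w6.npz"); a=np.radians(-3); ex=np.array([np.cos(a),np.sin(a)]); ey=np.array([-ex[1],ex[0]]); G=np.array([606.7,11.5])
o=tops(im,K,T,(262,100,280,225),(82,),195,200)
for q in o: print("from row centre along %.1f lat %.1f"%((q[0]-G)@ex,(q[0]-G)@ey))
b,_,_=load("pics/top0.npz"); n=snap("top","pics/t4.png")
d=cv2.absdiff(b,n).max(2)>60
for nm,(x,y) in dict(beaker=(158,245),cup=(155,165),tub=(404,178),clay=(92,237),paddle=(454,259),blue=(386,289)).items():
    print(nm,d[y-28:y+28,x-30:x+30].sum())
```

```text
[604.   17.6] yaw -3.5 len 83.5 th 16.6
from row centre along -3.1 lat 5.9
beaker 2190
cup 1945
tub 1518
clay 1017
paddle 1795
blue 856
```

The mould's centre is 3.1 mm in front of the row's centre, against 2–4 mm expected at home, with yaw -3.5° and height as expected. The bystander image difference only shows the arm and its shadow. The arm never went near them, and no unexpected force was felt. Handing in.

```bash
python3 -c "
from cell import *
print(job_done())"
```

```text
the job is handed in; nothing more can be done
None
```

The mould is filed in the gap and pressed home against the back stop with about 10 N, then released, and the job is handed in at about 21 s; all five moulds stand upright, the left pair and left end block swung about 11° as they gave way, and I kept clear of the bystanders but couldn't confirm their positions by camera because of arm shadow.

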